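# Seat a sight gauge against the marking jig's rail and nip it with the sliding jaw

### The arm

A 7-joint arm with a two-finger parallel gripper is mounted at the origin on a cart in front of the work surface, level with it; the furniture and walls round the work are solid. World frame = base frame: x ahead of the robot, y to its left, z up, the work surface at z = 0. Lengths are in m, angles in rad, forces in N, time in s.
With the tool pointing down it reaches from about 0.425 to 0.825 m from the base axis. Payload 3.6 kg.
Tool frame: the origin (TCP) lies on the front face of the gripper's body, between the roots of the fingers; the fingertips stand 84 mm ahead of it and the grasp point (between the pads) lies grasp_offset ahead of it (grasp_offset is the distance from the TCP to the grasp point, in m); z points along the fingers, y is the line along which they close (so a half turn about z gives the same grasp; the last joint's range is limited). The gripper opens to 93 mm and grips with 3 to 60 N. Pads are 15 mm wide; open, the fingers measure 128 mm over their backs; the gripper's body (75 mm by 188 mm) begins 65 mm behind the grasp point.
Start: joints at [1.131, 0.615, -0.013, 1.423, 0.008, 1.103, -0.04], TCP at [0.261, -0.595, 0.303] pointing down, gripper open.
Joint ranges: [-3.12, 3.12], [-0.3, 2.06], [-1.34, 1.32], [0.26, 2.42], [-1.36, 4.5], [0.01, 1.98], [-2.84, 2.84]. Speed limits (rad/s): [2.79, 2.79, 3.14, 3.14, 3.14, 3.14, 3.14].

### API

Orientations are given as a 3x3 rotation matrix whose columns are the frame's x, y, z axes.
In Python, from workcell import * gives the robot as it stands. The module is installed in compiled form; this text tells all that it offers.
- The arm moves only by the shell command python3 -m handwheel 'ROWS'. ROWS is JSON, a list of rows, each a list of 7 numbers: the turn, a rotation vector about the tool's x, y, z as a fraction of full scale, then the shift along the tool's x, y, z as a fraction of full scale, then the opening, from 0 (shut) to 1 (fully open). In form: [[wx, wy, wz, dx, dy, dz, claw], ...]. A call has 1 to 20 rows; each row is the pose to reach, as a shift and turn from the pose commanded when the call began, along the tool's axes at that moment; what a row does not reach only later rows make up. Full scale, the value 1, is 25 cm for a shift and 0.5 rad for a turn. A row lasts 1/8 s, in which the tool goes at most 62.5 mm and 10.7 degrees, less where a joint would pass 70% of its speed; a pose out of reach is approached as far as the arm can. A call with a number of a shift or a turn outside -1 to 1 is refused whole. A call with a gripper value outside its range is refused whole. The fingers move at their own pace and stop on an object; the grip force is fixed at half the most. Time passes only in rows, so rows that repeat a pose let the fingers close. It gives the time, the measured TCP pose, the force, the opening and the grip force at its end, in the units of the state.
- sense(): the state, without advancing time (a new reading comes with each control period).
- get_image(name): name is "scene" or "top"; returns (picture, depth): 384x512x3 uint8, red, green, blue; 384x512 float32, m along the optical axis (not along the pixel's ray), 0 where there is no reading.
- camera_model(name): a dict with "fov_y" (degrees; the focal length in pixels is half the picture's height over the tangent of half this angle, whatever the lens; pixels are square), "cx", "cy" (the principal point, pixels), "view" (4x4, takes a point from world to camera coordinates). Camera axes: x right, y down, z forward; pixel columns grow to the right and rows downward; lengths in m; the calibration is good to about 2 mm. A picture is of the moment at which its call begins. camera_model takes no time and is no camera call.
- sign_off(): hands the job in; it is judged then, once.
The state is a dict: "clock": time; "q": joint angles; "qd": joint speeds; "tau": joint torques, N m; "tcp_pos": TCP position; "tcp_rot": TCP orientation; "force": force on the tool from outside, world axes, zero at the start; "moment": the same for the moment, N m; "opening": finger opening in m; "grasp_force": force on a finger pad.
Only numpy, scipy, OpenCV 4.12 (cv2) and the standard library are available. Lean on these libraries where they do the work, as an engineer would, in place of code of your own. Each camera call takes 0.05 s, during which the arm holds its last target. There are 200 camera calls.

### The job

Load the sight gauge into the laser marking jig: pushing gently on its two brass end blocks, one after the other, press it flat and parallel against the steel rail; then push the red jaw by its post so that it slides the gauge along the rail onto the stop screw and keeps it lightly nipped there after you let go. Never touch the glass tube, never let the gauge bear on rail or stop screw with more than 15 N, and leave the pen, the cutter and the tape measure alone.

Things in the scene. Friction and masses are not known exactly. Their poses are not given: they have to be found in the camera images.
- jig: the marking jig, bolted down: aluminium plate, its top 20 mm above the desk. Origin: at desk height under the plate, which reaches from x = -60 to +60 and y = -190 to +185 mm. x points from the operator's side to the rail, y along the rail to the end stop, z up. Measures below: this frame. The laser head and arm hang over the desk from about 545 mm ahead of the robot base, 290 mm above the desk
- rail_mount: the fixed dark mount behind the rail and the steel rail it carries; origin and axes those of the jig. The rail is 17 mm high, runs along y from y = -70 to +140 mm, stays parallel to the jig's y axis, and its face looks to -x. It was set by slotted screws: the face stands somewhere between x = 18 and 30 mm, a setting that is not reported. It does not move in use
- end_stop: fixed steel block 24 mm high at the +y end with the stop screw it carries; origin and axes those of the jig. The screw lies along y at x = 12 mm, 11 mm above the plate; its flat head, 12 mm thick, looking to -y, is what the gauge must meet. It was set for the last job and locked: the head stands somewhere between y = 134 and 156 mm, a setting that is not reported. It does not move in use
- gauge: loose sight gauge, 0.38 kg, flat on the jig plate: 24 mm wide (x), 200 long (y), 20 high. Origin: centre of its underside. Brass end blocks, full width, 46 mm long, centred at y = -77 and +77 mm; white strip at the back (+x, rail side). Starts with its middle 8 to 30 mm off its place at the rail, 8 to 46 mm short of the stop screw, skewed up to 0.07 rad; slides at about 1 N
- glass_tube: the glass tube between the brass blocks of the gauge, 11 mm thick, 108 mm long, its front set back 5.5 mm from the front faces of the blocks; same origin and axes as the gauge
- jaw (a joint): the red sliding jaw, in m: grows as the jaw slides along the jig's y axis towards the end stop, 0 to 0.118. A built-in brake drags at about 8 N, so the jaw stays where it is left. Its face, slanted at 45 degrees, takes the gauge by the front corner of the free (-y) end and drives it along the rail and against it; with the gauge home this happens somewhere between 0.055 and 0.10
- jaw_post (a point): middle of the upright steel finger post on the jaw, 16 mm thick, 30 mm tall, its middle 60.5 mm above the desk; the red jaw block below it is 22 mm high, 30 x 30 mm, about centred under the post, and its slanted nose reaches 40 mm ahead (+y) of the post. Axes those of the jig
- marker_pen: white and red pen lying near the front edge of the desk, 17 x 135 x 16 mm, origin under its centre
- green_cutter: small cutter with green cap lying near the front edge of the desk, 49 x 18 x 13 mm, origin under its centre
- tape_measure: black and orange tape measure standing left of the jig, 64 x 132 x 35 mm, origin under its centre

How it is judged:
On the way:
1. before the jaw is brought up (joint under 0.04), the gauge is pressed flat against the rail, parallel to it (contact force between gauge and rail_mount above 2 N and angle between the y axis of gauge and the y axis of jig, either way round below 0.015 rad and value of joint jaw below 0.04 m), for 0.1 s.
At the end, for the whole second after the job is handed in: The gauge lies flat on the jig plate, at rest, parallel to the rail within 0.012 rad, and the jaw alone keeps it bearing on the rail (over 1 N) and on the stop screw (over 1.5 N) (contact force between gauge and rail_mount above 1 N and contact force between gauge and end_stop above 1.5 N and angle between the y axis of gauge and the y axis of jig, either way round below 0.012 rad and angle between gauge's own z axis and vertical below 0.03 rad and z of gauge in the frame of jig below 0.0225 m and linear speed of gauge below 0.01 m/s); the robot touches nothing.
It fails at once if the glass tube is touched by the robot (over 0.5 N) (contact force between any of the fingers, the arm and glass_tube above 0.5 N).
It fails at once if the gauge is pressed against the rail with more than 15 N (contact force between gauge and rail_mount above 15 N).
It fails at once if the gauge is pressed against the end stop with more than 15 N (contact force between gauge and end_stop above 15 N).
It fails at once if the pen, the cutter or the tape measure is moved by more than 15 mm (distance of any of marker_pen, green_cutter, tape_measure from where it was at the start of the episode above 0.015 m).
It also fails if it takes over 64 s, if anything falls off the work surface, if the arm or the gripper's body presses on something with over 40 N, if the wrist force passes 120 N, or if a joint passes its speed limit or range.

## Working session

There is one attempt and no reset: what is moved stays moved. The work goes in short steps, Python scripts to look and compute and a shell command to move; the robot and the scene stay as the last step left them, time stands still between calls to the robot, and variables do not carry over. Pictures are saved under pics/ and viewed, at most 14 in all, crops included, and the job is handed in when it is done.

```bash
mkdir -p pics; cat > h.py <<'E'
from workcell import *
import numpy as np, cv2
def snap(n,f,crop=None,s=1):
    im,d=get_image(n); np.savez('pics/'+f+'.npz',im=im,d=d)
    o=im[:,:,::-1]
    cv2.imwrite('pics/'+f+'.png',cv2.resize(o,None,fx=1.5,fy=1.5,interpolation=cv2.INTER_CUBIC) if crop is None else cv2.resize(o[crop[1]:crop[3],crop[0]:crop[2]],None,fx=s,fy=s,interpolation=cv2.INTER_CUBIC))
    return im,d
def ray(n,u,v):
    c=camera_model(n); f=192/np.tan(np.radians(c['fov_y']/2)); V=np.array(c['view'])
    R,t=V[:3,:3],V[:3,3]; return -R.T@t, R.T@np.array([(u-c['cx'])/f,(v-c['cy'])/f,1])
def atz(n,u,v,z):
    o,d=ray(n,u,v); return o+d*(z-o[2])/d[2]
def atd(n,u,v,dep):
    o,d=ray(n,u,v); return o+d*dep
def proj(n,p):
    c=camera_model(n); f=192/np.tan(np.radians(c['fov_y']/2)); V=np.array(c['view'])
    q=V[:3,:3]@np.array(p)+V[:3,3]; return f*q[0]/q[2]+c['cx'],f*q[1]/q[2]+c['cy']
E
python3 - <<'E'
from h import *
snap('top','t0');snap('scene','s0')
s=sense();print(s['clock'],s['tcp_pos'],s['tcp_rot'],s['force'],s['opening'])
for n in('top','scene'):
    print(camera_model(n))
try: print(grasp_offset)
except Exception as e: print(e)
E
```

```text
0.1 [ 0.26114973 -0.59466321  0.30171909] [[ 9.15573907e-01  4.02148630e-01 -9.48552184e-04]
 [ 4.02149747e-01 -9.15571533e-01  2.08513626e-03]
 [-2.99326893e-05 -2.29055637e-03 -9.99997376e-01]] [-0.05690591  0.00444759  0.42278326] 0.09304513654182492
{'fov_y': 44.59204664433318, 'cx': 253.66047619873004, 'cy': 196.62832033429746, 'view': array([[-0.02254105, -0.99934876, -0.02817716,  0.11720245],
       [-0.99766222,  0.02430386, -0.06387039,  0.42307241],
       [ 0.06451361,  0.02667159, -0.99756033,  1.04101088],
       [ 0.        ,  0.        ,  0.        ,  1.        ]])}
{'fov_y': 54.12895415061272, 'cx': 247.26242423335765, 'cy': 191.08154856129065, 'view': array([[-0.48420223, -0.87466607, -0.02252718,  0.28509047],
       [-0.35488196,  0.21986092, -0.90869135,  0.20085856],
       [ 0.79975434, -0.43199589, -0.41686035,  0.58389251],
       [ 0.        ,  0.        ,  0.        ,  1.        ]])}
0.0653
```

View pics/t0.png

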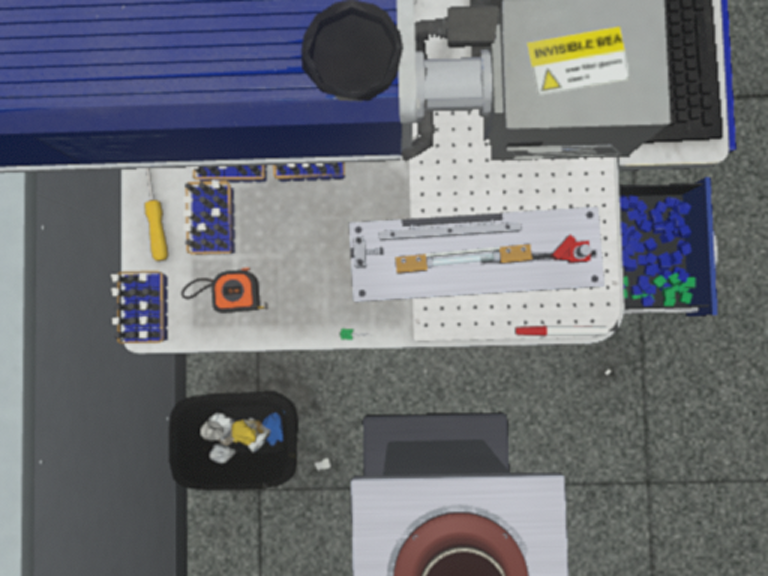

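View pics/s0.png

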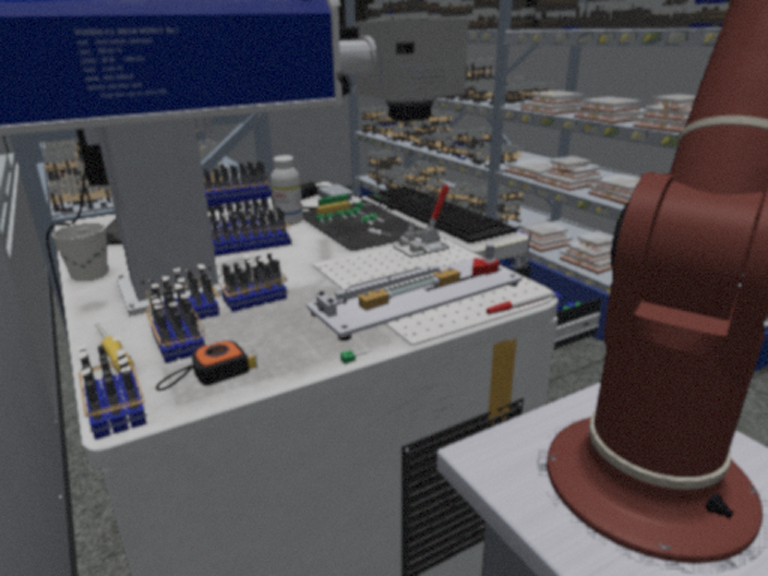

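The top view shows the jig at about (350–605, 206–300), with the stop on the left, the red jaw at (575,250), and the gauge's brass blocks at (411,262) and (515,253). I'll enlarge that area.

```bash
python3 - <<'E'
from h import *
d=np.load('pics/t0.npz');im=d['im'][:,:,::-1]
c=im[130:206,226:412]
c=cv2.resize(c,None,fx=4.3,fy=4.3,interpolation=cv2.INTER_CUBIC)
for k in range(0,186,20): cv2.putText(c,str(226+k),(int(k*4.3),10),0,.35,(0,0,255),1); cv2.line(c,(int(k*4.3),12),(int(k*4.3),18),(0,0,255),1)
for k in range(0,76,10): cv2.putText(c,str(130+k),(0,int(k*4.3)+4),0,.35,(0,0,255),1)
cv2.imwrite('pics/t0c.png',c)
E
```

```text
(no output)
```

View pics/t0c.png

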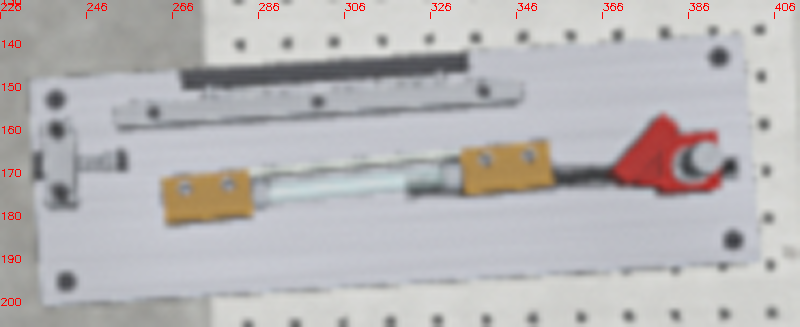

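```bash
cat > m.py <<'E'
from h import *
P=lambda a,b,z:atz('top',a/4.3+226-.4,b/4.3+130-.4,z)
TL,BL,TR,BR=[P(*p,.02) for p in((30,80),(45,306),(742,36),(760,262))]
print('plate',TL,BL,TR,BR,np.linalg.norm(TL-TR),np.linalg.norm(TL-BL))
ey=(TL+BL-TR-BR)[:2];ey/=np.linalg.norm(ey);ex=np.array([ey[1],-ey[0]])
c=(TL+TR+BL+BR)[:2]/4; O=c+ey*.0025
print('O',O,'ey',ey,'yaw',np.arctan2(-ey[0],ey[1]))
J=lambda p:np.round(1000*np.array([(p[:2]-O)@ex,(p[:2]-O)@ey]),1)
for n,p in dict(rail1=(115,130,.037),rail2=(522,104,.037),screw=(127,160,.031),
 l1=(162,178,.04),l2=(250,170,.04),l3=(254,216,.04),l4=(167,224,.04),r1=(460,149,.04),r2=(548,141,.04),r3=(552,186,.04),r4=(465,195,.04),post=(705,157,.0755),nose=(613,170,.042),
 h1=(55,99,.02),h2=(719,57,.02),h3=(66,282,.02),h4=(733,240,.02)).items(): print(n,P(*p)[:2].round(4),J(P(*p)))
E
python3 m.py
```

```text
plate [0.53634555 0.15236555 0.02      ] [0.4170513 0.1468613 0.02     ] [ 0.54934242 -0.22011073  0.02      ] [ 0.43093115 -0.2243752   0.02      ] 0.37270296872453995 0.11942116709951117
O [ 0.48332732 -0.0338164 ] ey [-0.03611501  0.99934764] yaw 0.036122867658871065
rail1 [0.5062 0.1077] [ 28.  140.6]
rail2 [ 0.5141 -0.1017] [ 28.3 -69. ]
screw [0.4912 0.102 ] [ 12.8 135.5]
l1 [0.4803 0.0841] [  1.2 117.9]
l2 [0.4833 0.0388] [ 2.6 72.6]
l3 [0.4595 0.0374] [-21.2  72. ]
l4 [0.4565 0.0821] [-22.6 116.8]
r1 [ 0.4913 -0.0688] [  6.7 -35.2]
r2 [ 0.4942 -0.1137] [  8.  -80.3]
r3 [ 0.471  -0.1149] [-15.2 -80.6]
r4 [ 0.4676 -0.0706] [-17.1 -36.1]
post [ 0.4795 -0.1837] [  -9.2 -149.6]
nose [ 0.4782 -0.1458] [  -9.2 -111.7]
h1 [0.5259 0.1394] [ 48.8 171.6]
h2 [ 0.5386 -0.2078] [  49.  -175.8]
h3 [0.4293 0.1356] [-47.8 171.3]
h4 [ 0.4427 -0.211 ] [ -47.  -175.6]
```

```bash
python3 -m handwheel '[[0.25,0,0,0,0,0,0]]' --help 2>&1 | head -3 >/dev/null; python3 - <<'E'
from h import *
s=sense();print(s['clock'],s['tcp_pos'],s['tcp_rot'],s['opening'])
E
```

```text
0.1 [ 0.26114973 -0.59466321  0.30171909] [[ 9.15573907e-01  4.02148630e-01 -9.48552184e-04]
 [ 4.02149747e-01 -9.15571533e-01  2.08513626e-03]
 [-2.99326893e-05 -2.29055637e-03 -9.99997376e-01]] 0.09304513654182492
```

```bash
cat > w.py <<'E'
import sys
from h import *
O=np.array([0.48333,-0.03382]);ey=np.array([-.03611,.99935]);ex=np.array([ey[1],-ey[0]])
def st():
    s=sense();p=s['tcp_pos'];R=np.array(s['tcp_rot']);f=np.array(s['force'])
    print('t',round(s['clock'],2),'tip jig mm',np.round(1000*np.array([(p[:2]-O)@ex,(p[:2]-O)@ey,p[2]-.084]),1),'F jig',np.round([f[:2]@ex,f[:2]@ey,f[2]],2),'yawerr',round(float(np.arctan2(R[1,0],R[0,0])-np.arctan2(ex[1],ex[0])),4),'op',s['opening'])
    return s,R
def to(x,y,z):  # jig mm, tip height mm above desk -> shift fractions
    s,R=st();t=np.r_[O+ex*x/1000+ey*y/1000,z/1000+.084]
    print('rows xyz',np.round(R.T@(t-s['tcp_pos'])/.25,4))
if len(sys.argv)>3: to(*map(float,sys.argv[1:4]))
elif __name__=='__main__': st()
E
python3 -m handwheel '[[0.25,0,0.0,0.15,-0.15,0.04,0],[0,0,0.25,0.3,-0.3,0.08,0],[0,0,0.5,0.45,-0.46,0.12,0],[0,0,0.756,0.6,-0.62,0.16,0],[0,0,0.756,0.74,-0.772,0.2,0],[0,0,0.756,0.74,-0.772,0.2,0],[0,0,0.756,0.74,-0.772,0.2,0]]'; python3 w.py -37 -58 100
```

```text
clock: 0.98
tcp_pos: [0.353, -0.3445, 0.2528]
tcp_rot: [[0.999, 0.036, -0.0], [0.036, -0.999, -0.001], [-0.0, 0.001, -1.0]]
force: [-0.4, 0.6, 0.8]
opening: 0.0277
grasp_force: 0.0
t 0.97 tip jig mm [-141.5 -305.8  168.8] F jig [-0.33  0.66  0.77] yawerr -0.0004 op 0.027693145842542084
rows xyz [ 0.4176 -0.9916  0.2743]
```

```bash
python3 -m handwheel '[[0,0,0,0.1,-0.25,0.06,0],[0,0,0,0.2,-0.5,0.13,0],[0,0,0,0.31,-0.75,0.2,0],[0,0,0,0.417,-0.99,0.27,0],[0,0,0,0.417,-0.99,0.27,0],[0,0,0,0.417,-0.99,0.27,0]]'; python3 w.py -37 -58 28; python3 - <<'E'
from h import *
snap('scene','s1',(190,140,390,260),4)
E
```

```text
clock: 1.72
tcp_pos: [0.4494, -0.0925, 0.1849]
tcp_rot: [[0.999, 0.038, -0.0], [0.038, -0.999, 0.0], [-0.0, -0.0, -1.0]]
force: [0.1, -1.9, -0.5]
opening: 0.0004
grasp_force: 0.0
t 1.73 tip jig mm [-36.1 -57.4 100.9] F jig [ 0.04 -1.87 -0.49] yawerr 0.0019 op 0.0004386684456560585
rows xyz [-0.0038  0.0023  0.2914]
```

View pics/s1.png

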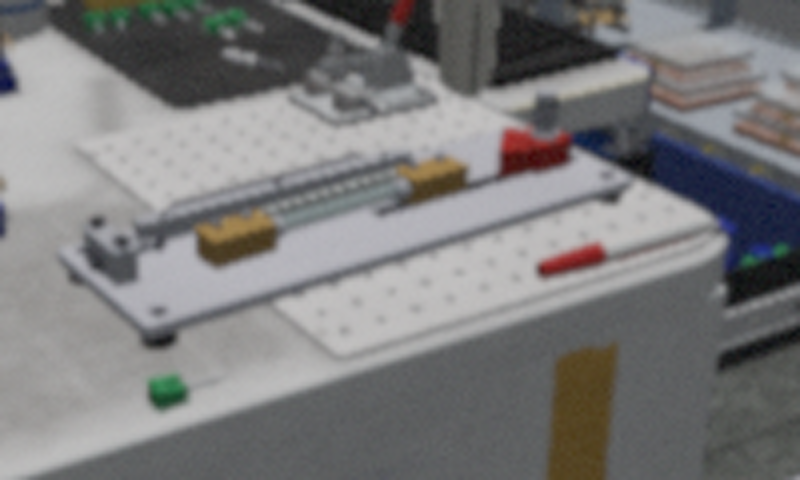

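The scene crop shows the closed fingers (470,60) above the near block (435,178), and the space in front of the block is clear.

```bash
python3 -m handwheel '[[0,0,0,-0.004,0.002,0.1,0],[0,0,0,-0.004,0.002,0.2,0],[0,0,0,-0.004,0.002,0.26,0],[0,0,0,-0.004,0.002,0.288,0],[0,0,0,-0.004,0.002,0.288,0],[0,0,0,-0.004,0.002,0.288,0],[0,0,0,-0.004,0.002,0.288,0]]'; python3 w.py -29 -58 28; python3 -m handwheel '[[0,0,0,0.01,0,0,0],[0,0,0,0.02,0,0,0],[0,0,0,0.03,0,0,0],[0,0,0,0.03,0,0,0],[0,0,0,0.03,0,0,0]]'>/dev/null; python3 w.py; python3 -m handwheel '[[0,0,0,0.008,0,0,0],[0,0,0,0.016,0,0,0],[0,0,0,0.024,0,0,0],[0,0,0,0.032,0,0,0],[0,0,0,0.032,0,0,0],[0,0,0,0.032,0,0,0]]'>/dev/null; python3 w.py;python3 - <<'E'
from h import *
snap('top','t1',(226,130,412,206),4.3)
E
```

```text
clock: 2.65
tcp_pos: [0.4478, -0.0937, 0.1139]
tcp_rot: [[0.999, 0.036, 0.001], [0.036, -0.999, -0.0], [0.001, 0.0, -1.0]]
force: [0.2, -0.4, -0.1]
opening: 0.0005
grasp_force: 0.0
t 2.65 tip jig mm [-37.7 -58.5  29.9] F jig [ 0.21 -0.44 -0.15] yawerr -0.0005 op 0.0004962759886426453
rows xyz [ 0.0347 -0.0021  0.0075]
t 3.27 tip jig mm [-30.6 -58.3  29.2] F jig [-0.42 -0.31  0.31] yawerr -0.0002 op 0.0001717963258022941
t 4.03 tip jig mm [-22.3 -58.3  29.3] F jig [-0.33  0.13 -0.8 ] yawerr -0.0003 op 0.0006581163817549811
```

View pics/t1.png

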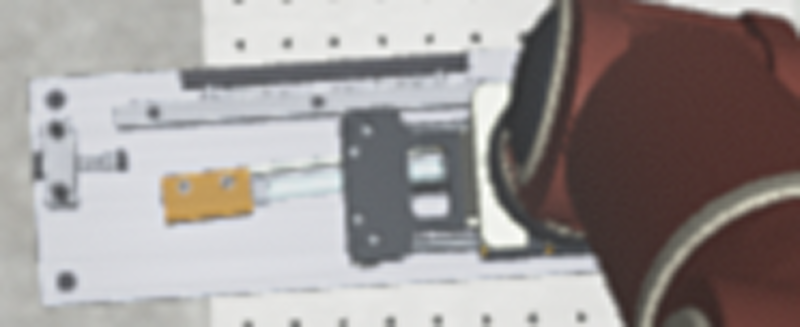

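The top view shows the gripper over the near block. The far block, at about (207,195), hasn't moved yet. I'll carry on in slow strokes.

```bash
python3 -m handwheel '[[0,0,0,0.006,0,0,0],[0,0,0,0.012,0,0,0],[0,0,0,0.018,0,0,0],[0,0,0,0.024,0,0,0],[0,0,0,0.03,0,0,0],[0,0,0,0.036,0,0,0],[0,0,0,0.036,0,0,0]]'>/dev/null; python3 w.py; python3 -m handwheel '[[0,0,0,-0.03,0,0,0],[0,0,0,-0.1,0,0,0],[0,0,0,-0.1,0,-0.12,0],[0,0,0,-0.1,0,-0.2,0],[0,0,0,-0.1,0,-0.2,0]]'>/dev/null;  python3 w.py -42 93 70
```

```text
t 4.95 tip jig mm [-13.2 -58.3  29.3] F jig [-1.1  -0.06 -0.2 ] yawerr -0.0002 op 0.0003096268195861198
t 5.58 tip jig mm [-38.  -58.5  80.4] F jig [ 0.33 -0.52  0.59] yawerr -0.0004 op 0.00024818214323328776
rows xyz [-0.0164 -0.6061  0.0411]
```

```bash
python3 -m handwheel '[[0,0,0,-0.016,-0.2,0,0],[0,0,0,-0.02,-0.4,0,0],[0,0,0,-0.02,-0.61,0.04,0],[0,0,0,-0.02,-0.61,0.04,0],[0,0,0,-0.02,-0.61,0.12,0],[0,0,0,-0.02,-0.61,0.205,0],[0,0,0,-0.02,-0.61,0.205,0],[0,0,0,-0.02,-0.61,0.205,0]]'>/dev/null;  python3 w.py -30 94 29;python3 - <<'E'
from h import *
snap('top','t2',(226,130,412,206),4.3)
E
```

```text
t 6.58 tip jig mm [-43.4  93.5  28.2] F jig [0.64 0.16 0.27] yawerr -0.0015 op 0.00044158188674682134
rows xyz [ 0.0537 -0.0023 -0.0033]
```

View pics/t2.png

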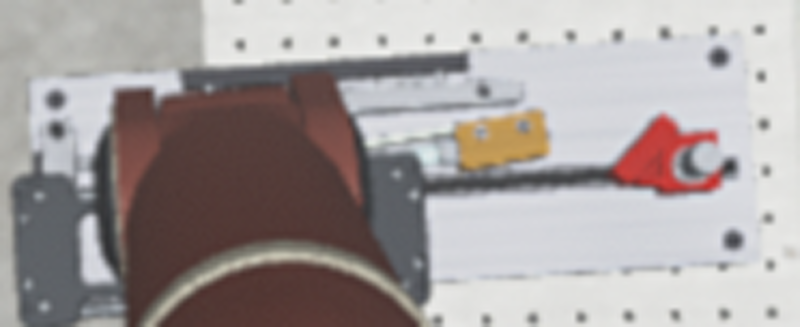

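Near block is now nearer the rail and skewed, at (502,140). Next, the far block.

```bash
python3 -m handwheel '[[0,0,0,0.02,0,0,0],[0,0,0,0.04,0,0,0],[0,0,0,0.048,0,0,0],[0,0,0,0.056,0,0,0],[0,0,0,0.064,0,0,0],[0,0,0,0.072,0,0,0],[0,0,0,0.08,0,0,0],[0,0,0,0.088,0,0,0],[0,0,0,0.096,0,0,0],[0,0,0,0.104,0,0,0],[0,0,0,0.112,0,0,0],[0,0,0,0.12,0,0,0],[0,0,0,0.128,0,0,0],[0,0,0,0.128,0,0,0]]'>/dev/null; python3 w.py;python3 -m handwheel '[[0,0,0,-0.03,0,0,0],[0,0,0,-0.12,0,0,0],[0,0,0,-0.12,0,-0.12,0],[0,0,0,-0.12,0.3,-0.2,0],[0,0,0,-0.12,0.58,-0.2,0],[0,0,0,-0.12,0.58,-0.1,0],[0,0,0,-0.12,0.59,-0.1,0]]'>/dev/null;  python3 w.py -35 -56 29;python3 - <<'E'
from h import *
snap('top','t3',(226,130,412,206),4.3)
E
```

```text
t 8.38 tip jig mm [-11.   94.2  28.1] F jig [0.18 0.05 0.02] yawerr -0.0003 op 0.0006662659200082472
t 9.25 tip jig mm [-42.9 -54.9  52.3] F jig [0.02 0.85 0.26] yawerr -0.0046 op 0.0002490174142388916
rows xyz [0.0321 0.0043 0.0929]
```

View pics/t3.png

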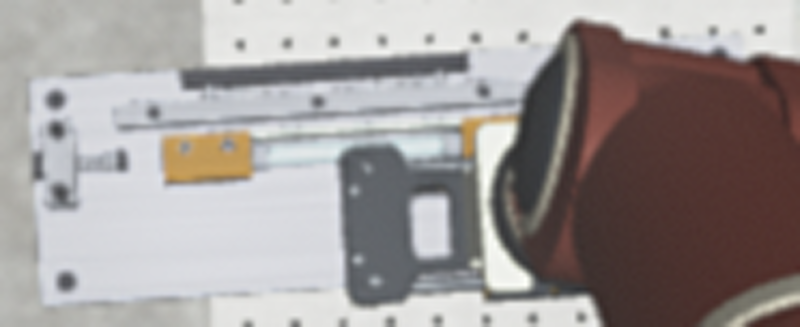

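Far block is at (207,157), about parallel to the rail with a gap of 4–5 mm; near block is about 6 mm off. Next, small strokes.

```bash
python3 -m handwheel '[[0,0,0.009,0.032,0.004,0.04,0],[0,0,0.009,0.032,0.004,0.092,0],[0,0,0.009,0.032,0.004,0.092,0],[0,0,0.009,0.032,0.004,0.092,0],[0,0,0.009,0.06,0.004,0.092,0],[0,0,0.009,0.09,0.004,0.092,0],[0,0,0.009,0.11,0.004,0.092,0],[0,0,0.009,0.12,0.004,0.092,0],[0,0,0.009,0.126,0.004,0.092,0],[0,0,0.009,0.132,0.004,0.092,0],[0,0,0.009,0.138,0.004,0.092,0],[0,0,0.009,0.144,0.004,0.092,0],[0,0,0.009,0.144,0.004,0.092,0],[0,0,0.009,0.144,0.004,0.092,0]]'>/dev/null;  python3 w.py
```

```text
t 11.05 tip jig mm [ -5.3 -54.3  30.1] F jig [ 0.19 -0.44 -0.36] yawerr -0.0047 op 0.0006597688495040422
```

```bash
for i in 1; do python3 -m handwheel '[[0,0,0,0.001,0,0,0],[0,0,0,0.002,0,0,0],[0,0,0,0.002,0,0,0]]'>/dev/null;  python3 w.py; python3 -m handwheel '[[0,0,0,0.001,0,0,0],[0,0,0,0.002,0,0,0],[0,0,0,0.002,0,0,0]]'>/dev/null;  python3 w.py; done
```

```text
t 11.43 tip jig mm [ -5.1 -54.3  30. ] F jig [-1.09 -0.17 -0.21] yawerr -0.0048 op 0.0003637003794238158
t 11.8 tip jig mm [ -4.9 -54.3  29.9] F jig [-2.02  0.54  0.57] yawerr -0.0048 op 0.0003124905512089197
```

```bash
python3 -m handwheel '[[0,0,0,0.001,0,0,0],[0,0,0,0.003,0,0,0],[0,0,0,0.003,0,0,0]]'>/dev/null;  python3 w.py; python3 -m handwheel '[[0,0,0,-0.03,0,0,0],[0,0,0,-0.12,0,0,0],[0,0,0,-0.12,0,-0.12,0],[0,0,0,-0.12,-0.3,-0.2,0],[0,0,0,-0.12,-0.59,-0.2,0],[0,0,0,-0.12,-0.6,-0.12,0],[0,0,0,-0.12,-0.6,0,0],[0,0,0,-0.12,-0.6,0,0]]'>/dev/null;  python3 w.py -15 94 29;python3 - <<'E'
from h import *
snap('top','t4',(226,130,412,206),4.3)
E
```

```text
t 12.18 tip jig mm [ -4.7 -54.3  29.8] F jig [-3.85  0.68  1.79] yawerr -0.0049 op 0.0003225194368488127
t 13.18 tip jig mm [-33.2  96.3  29.1] F jig [ 0.37  0.16 -0.31] yawerr -0.0038 op 0.0002424012271503923
rows xyz [0.0727 0.0091 0.0001]
```

View pics/t4.png

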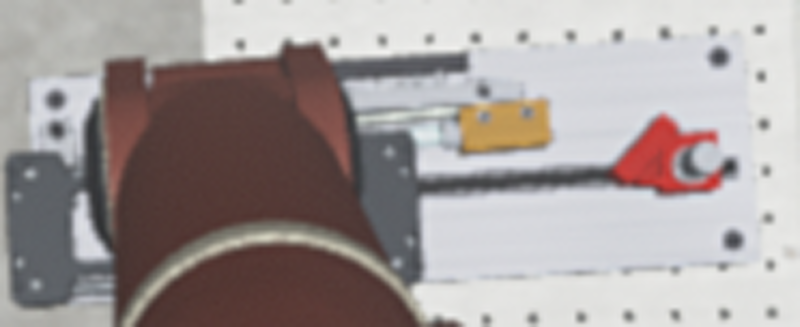

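Near block now lies on the rail at (505,105). Next, press the far block home.

```bash
python3 -m handwheel '[[0,0,0.008,0.04,0.009,0,0],[0,0,0.008,0.07,0.009,0,0],[0,0,0.008,0.085,0.009,0,0],[0,0,0.008,0.09,0.009,0,0],[0,0,0.008,0.095,0.009,0,0],[0,0,0.008,0.1,0.009,0,0],[0,0,0.008,0.104,0.009,0,0],[0,0,0.008,0.104,0.009,0,0],[0,0,0.008,0.104,0.009,0,0]]'>/dev/null;  python3 w.py;  python3 -m handwheel '[[0,0,0,0.003,0,0,0],[0,0,0,0.006,0,0,0],[0,0,0,0.006,0,0,0],[0,0,0,0.006,0,0,0]]'>/dev/null;  python3 w.py;
```

```text
t 14.35 tip jig mm [-7.  93.5 30. ] F jig [-1.41 -0.35 -0.17] yawerr -0.0087 op 0.00025396690534340165
t 14.85 tip jig mm [-5.4 93.4 30.1] F jig [-0.24 -0.67 -0.66] yawerr -0.0088 op 0.0003725712622958458
```

```bash
python3 -m handwheel '[[0,0,0,0.002,0,0,0],[0,0,0,0.004,0,0,0],[0,0,0,0.004,0,0,0]]'>/dev/null;  python3 w.py;  python3 -m handwheel '[[0,0,0,0.002,0,0,0],[0,0,0,0.004,0,0,0],[0,0,0,0.004,0,0,0]]'>/dev/null;  python3 w.py;python3 -m handwheel '[[0,0,0,0.002,0,0,0],[0,0,0,0.004,0,0,0],[0,0,0,0.004,0,0,0]]'>/dev/null;  python3 w.py;
```

```text
t 15.22 tip jig mm [-4.5 93.4 30. ] F jig [-0.67  0.07 -0.61] yawerr -0.0087 op 0.0004862502766518301
t 15.6 tip jig mm [-4.2 93.4 29.9] F jig [-2.16 -0.23 -0.76] yawerr -0.0086 op 0.0003219577326326183
t 15.97 tip jig mm [-4.  93.4 29.8] F jig [-5.44 -0.84  1.69] yawerr -0.0086 op 0.0006066220241386874
```

```bash
python3 -m handwheel '[[0,0,0,0.002,0,0,0],[0,0,0,0.003,0,0,0],[0,0,0,0.003,0,0,0]]'>/dev/null;  python3 w.py; python3 -m handwheel '[[0,0,0,-0.03,0,0,0],[0,0,-0.017,-0.12,0,0,0],[0,0,-0.017,-0.12,0,-0.12,0],[0,0,-0.017,-0.12,0.3,-0.2,0],[0,0,-0.017,-0.12,0.59,-0.2,0],[0,0,-0.017,-0.12,0.6,-0.12,0],[0,0,-0.017,-0.12,0.6,0,0],[0,0,-0.017,-0.12,0.6,0,0]]'>/dev/null;  python3 w.py -7 -56 29;python3 - <<'E'
from h import *
snap('top','t5',(226,130,412,206),4.3)
E
```

```text
t 16.35 tip jig mm [-3.8 93.4 29.7] F jig [-6.06  0.17  2.53] yawerr -0.0085 op 0.0004728523102650997
t 17.35 tip jig mm [-32.6 -57.   29.1] F jig [0.4  0.56 1.13] yawerr -0.0015 op 0.0005839631479187984
rows xyz [ 0.1025 -0.004   0.0005]
```

View pics/t5.png

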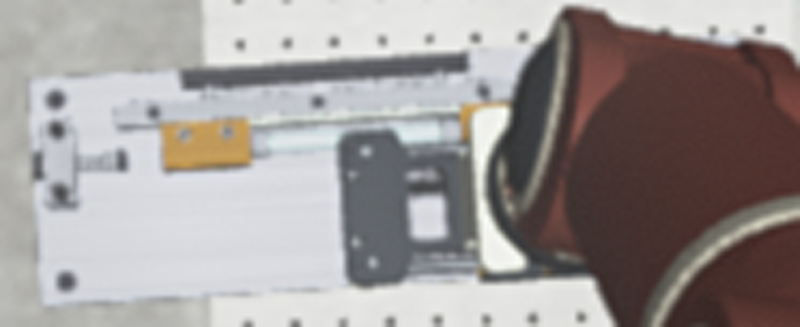

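Far block sits at the rail, at (206,144), and still short of the screw. Next, press the near block to about 6 N.

```bash
python3 -m handwheel '[[0,0,0,0.04,-0.004,0,0],[0,0,0,0.07,-0.004,0,0],[0,0,0,0.085,-0.004,0,0],[0,0,0,0.092,-0.004,0,0],[0,0,0,0.098,-0.004,0,0],[0,0,0,0.104,-0.004,0,0],[0,0,0,0.11,-0.004,0,0],[0,0,0,0.11,-0.004,0,0]]'>/dev/null;  python3 w.py;  python3 -m handwheel '[[0,0,0,0.002,0,0,0],[0,0,0,0.004,0,0,0],[0,0,0,0.004,0,0,0]]'>/dev/null;  python3 w.py;python3 -m handwheel '[[0,0,0,0.002,0,0,0],[0,0,0,0.004,0,0,0],[0,0,0,0.004,0,0,0]]'>/dev/null;  python3 w.py;
```

```text
t 18.4 tip jig mm [ -5.5 -55.3  30. ] F jig [-1.12  0.72 -0.21] yawerr -0.0002 op 0.0004389798168690768
t 18.77 tip jig mm [ -4.6 -55.4  30. ] F jig [-0.11 -0.22 -0.41] yawerr -0.0003 op 0.0004669414880364218
t 19.15 tip jig mm [ -4.  -55.3  29.9] F jig [-1.57 -0.46 -0.34] yawerr -0.0003 op 0.0005222855253118959
```

```bash
python3 -m handwheel '[[0,0,0,0.002,0,0,0],[0,0,0,0.004,0,0,0],[0,0,0,0.004,0,0,0]]'>/dev/null;  python3 w.py;  python3 -m handwheel '[[0,0,0,0.002,0,0,0],[0,0,0,0.004,0,0,0],[0,0,0,0.004,0,0,0]]'>/dev/null;  python3 w.py;
```

```text
t 19.52 tip jig mm [ -3.8 -55.3  29.8] F jig [-3.98  0.4   2.07] yawerr -0.0005 op 0.0003721216569148623
t 19.9 tip jig mm [ -3.7 -55.3  29.7] F jig [-5.16 -1.01  2.11] yawerr -0.0006 op 0.000567086570040451
```

```bash
python3 -m handwheel '[[0,0,0,-0.03,0,0,0],[0,0,0,-0.12,0,0,0],[0,0,0,-0.12,0,-0.15,0],[0,0,0,-0.12,0,-0.3,0],[0,0,0,-0.12,0.27,-0.3,0],[0,0,0,-0.12,0.55,-0.3,0],[0,0,0,-0.033,0.55,-0.3,0],[0,0,0,-0.033,0.55,-0.3,0],[0,0,0,-0.033,0.55,-0.3,0]]'>/dev/null;  python3 w.py -12 -191 52;python3 - <<'E'
from h import *
snap('top','t6',(226,110,412,206),4.3)
im,d=snap('scene','s6',(190,90,390,240),4)
E
```

```text
t 21.02 tip jig mm [  -9.8 -191.5  104.9] F jig [-1.02 -0.05  0.66] yawerr 0.0017 op 0.0007069073565806011
rows xyz [-0.009  -0.0018  0.2118]
```

View pics/s6.png

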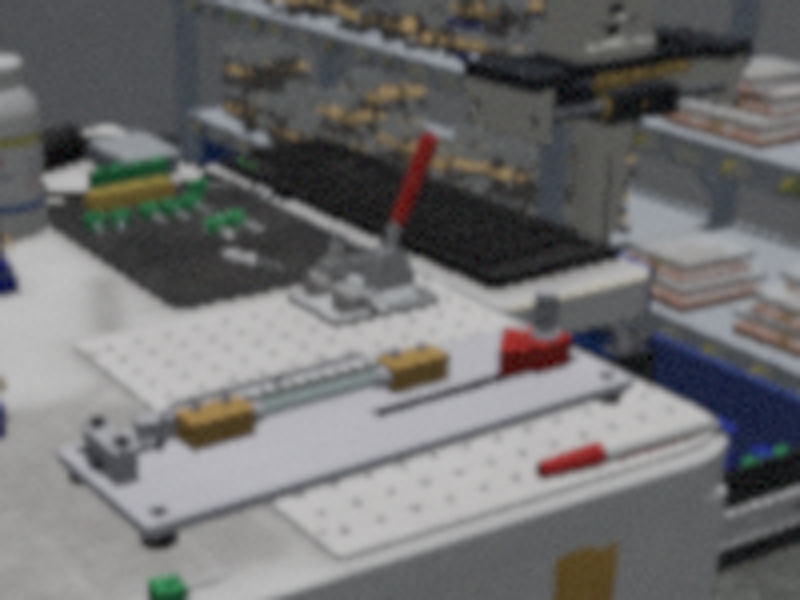

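The gauge lies on the rail, and the closed fingers hang right of the post (545,310). I'll lower them and start pushing the post.

```bash
python3 -m handwheel '[[0,0,0.003,-0.009,-0.002,0.08,0],[0,0,0.003,-0.009,-0.002,0.16,0],[0,0,0.003,-0.009,-0.002,0.21,0],[0,0,0.003,-0.009,-0.002,0.21,0],[0,0,0.003,-0.009,-0.02,0.21,0],[0,0,0.003,-0.009,-0.04,0.21,0],[0,0,0.003,-0.009,-0.055,0.21,0],[0,0,0.003,-0.009,-0.065,0.21,0],[0,0,0.003,-0.009,-0.075,0.21,0],[0,0,0.003,-0.009,-0.085,0.21,0],[0,0,0.003,-0.009,-0.095,0.21,0]]'>/dev/null;  python3 w.py; python3 -m handwheel '[[0,0,0,0,-0.01,0,0],[0,0,0,0,-0.02,0,0],[0,0,0,0,-0.03,0,0],[0,0,0,0,-0.04,0,0],[0,0,0,0,-0.05,0,0],[0,0,0,0,-0.06,0,0],[0,0,0,0,-0.07,0,0],[0,0,0,0,-0.08,0,0]]'>/dev/null;  python3 w.py
```

```text
t 22.5 tip jig mm [ -12.2 -173.1   52.8] F jig [ 0.3  -8.26 -2.84] yawerr -0.005 op 0.00013674862771509606
t 23.5 tip jig mm [ -12.2 -153.6   52.8] F jig [-0.62 -8.36 -1.42] yawerr -0.006 op 0.0008687925182430405
```

```bash
python3 -m handwheel '[[0,0,0,0,-0.01,0,0],[0,0,0,0,-0.02,0,0],[0,0,0,0,-0.03,0,0],[0,0,0,0,-0.04,0,0],[0,0,0,0,-0.05,0,0],[0,0,0,0,-0.06,0,0]]'>/dev/null;  python3 w.py;python3 -m handwheel '[[0,0,0,0,-0.006,0,0],[0,0,0,0,-0.012,0,0],[0,0,0,0,-0.018,0,0],[0,0,0,0,-0.024,0,0]]'>/dev/null;  python3 w.py;python3 -m handwheel '[[0,0,0,0,-0.006,0,0],[0,0,0,0,-0.012,0,0],[0,0,0,0,-0.018,0,0],[0,0,0,0,-0.024,0,0]]'>/dev/null;  python3 w.py
python3 - <<'E'
from h import *
snap('top','t7',(226,110,412,206),4.3)
E
```

```text
t 24.25 tip jig mm [ -12.2 -138.5   52.8] F jig [ 0.18 -9.49 -1.5 ] yawerr -0.0059 op 0.0008422635852528221
t 24.75 tip jig mm [ -12.2 -132.4   52.8] F jig [-0.9  -8.4  -1.02] yawerr -0.0059 op 0.0004589242573831141
t 25.25 tip jig mm [ -12.3 -127.1   52.8] F jig [ -1.27 -10.16  -2.03] yawerr -0.0066 op 0.0006265573475111731
```

View pics/t7.png

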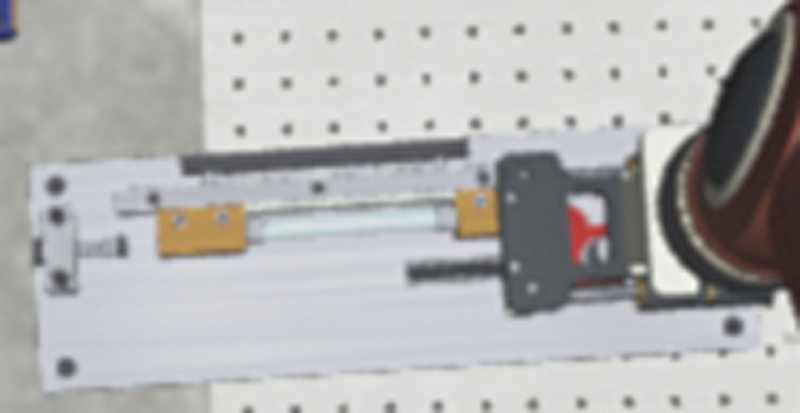

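The gauge's far end is now at (158,230) and the screw head at (127,246), about 15 mm to go; the jaw has taken the gauge.

```bash
python3 -m handwheel '[[0,0,0,0,-0.006,0,0],[0,0,0,0,-0.012,0,0],[0,0,0,0,-0.018,0,0],[0,0,0,0,-0.024,0,0]]'>/dev/null;  python3 w.py;python3 -m handwheel '[[0,0,0,0,-0.005,0,0],[0,0,0,0,-0.01,0,0],[0,0,0,0,-0.014,0,0],[0,0,0,0,-0.018,0,0]]'>/dev/null;  python3 w.py
python3 - <<'E'
from h import *
snap('top','t8',(226,110,412,206),4.3)
E
```

```text
t 25.8 tip jig mm [ -12.2 -121.1   52.8] F jig [-0.   -9.04 -1.41] yawerr -0.0067 op 0.0005400681110494112
t 26.3 tip jig mm [ -12.3 -116.6   52.8] F jig [-0.51 -8.88 -1.72] yawerr -0.0066 op 0.000679003828530278
```

View pics/t8.png

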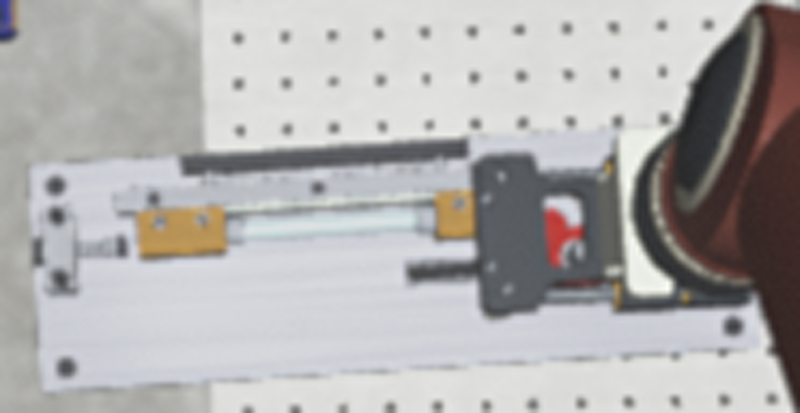

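The gauge end is at (138,232), about 5 mm short of the screw. Slow approach from here.

```bash
python3 -m handwheel '[[0,0,0,0,-0.004,0,0],[0,0,0,0,-0.007,0,0],[0,0,0,0,-0.01,0,0],[0,0,0,0,-0.01,0,0]]'>/dev/null;  python3 w.py;python3 -m handwheel '[[0,0,0,0,-0.002,0,0],[0,0,0,0,-0.004,0,0],[0,0,0,0,-0.004,0,0]]'>/dev/null;  python3 w.py;python3 -m handwheel '[[0,0,0,0,-0.002,0,0],[0,0,0,0,-0.004,0,0],[0,0,0,0,-0.004,0,0]]'>/dev/null;  python3 w.py
```

```text
t 26.85 tip jig mm [ -12.2 -113.9   52.8] F jig [-0.99 -8.87 -0.78] yawerr -0.0064 op 0.00033317953127799747
t 27.23 tip jig mm [ -12.2 -113.    52.8] F jig [-0.81 -9.38 -2.03] yawerr -0.0066 op 0.0002489735600297561
t 27.6 tip jig mm [ -12.2 -111.9   52.8] F jig [-0.21 -9.02 -1.03] yawerr -0.0064 op 0.0006687951240297151
```

```bash
python3 -m handwheel '[[0,0,0,0,-0.002,0,0],[0,0,0,0,-0.004,0,0],[0,0,0,0,-0.004,0,0]]'>/dev/null;  python3 w.py;python3 -m handwheel '[[0,0,0,0,-0.002,0,0],[0,0,0,0,-0.004,0,0],[0,0,0,0,-0.004,0,0]]'>/dev/null;  python3 w.py
```

```text
t 27.98 tip jig mm [ -12.2 -110.9   52.8] F jig [-0.22 -9.65 -1.19] yawerr -0.0064 op 0.0005776559449662631
t 28.35 tip jig mm [ -12.3 -110.6   52.8] F jig [ -1.11 -10.15  -1.89] yawerr -0.0071 op 0.0005174570013830913
```

```bash
python3 -m handwheel '[[0,0,0,0,-0.002,0,0],[0,0,0,0,-0.002,0,0],[0,0,0,0,-0.002,0,0]]'>/dev/null;  python3 w.py;python3 -m handwheel '[[0,0,0,0,-0.002,0,0],[0,0,0,0,-0.002,0,0],[0,0,0,0,-0.002,0,0]]'>/dev/null;  python3 w.py
```

```text
t 28.73 tip jig mm [ -12.3 -110.5   52.8] F jig [ -1.37 -10.64  -2.06] yawerr -0.0074 op 0.0006762487400698103
t 29.1 tip jig mm [ -12.3 -110.4   52.8] F jig [ -0.27 -11.75  -2.12] yawerr -0.0078 op 0.0005686211768958796
```

```bash
python3 -m handwheel '[[0,0,0,0,-0.002,0,0],[0,0,0,0,-0.003,0,0],[0,0,0,0,-0.003,0,0]]'>/dev/null;  python3 w.py;python3 -m handwheel '[[0,0,0,0,-0.002,0,0],[0,0,0,0,-0.003,0,0],[0,0,0,0,-0.003,0,0]]'>/dev/null;  python3 w.py
```

```text
t 29.48 tip jig mm [ -12.3 -110.3   52.9] F jig [ 1.000e-02 -1.291e+01 -1.280e+00] yawerr -0.0085 op 0.0006653819436565665
t 29.85 tip jig mm [ -12.3 -110.1   52.9] F jig [ -1.58 -13.13  -2.38] yawerr -0.0089 op 0.0005798982894610529
```

```bash
python3 -m handwheel '[[0,0,0,0,-0.002,0,0],[0,0,0,0,-0.003,0,0],[0,0,0,0,-0.003,0,0]]'>/dev/null;  python3 w.py;python3 -m handwheel '[[0,0,0,0,-0.001,0,0],[0,0,0,0,-0.002,0,0],[0,0,0,0,-0.002,0,0],[0,0,0,0,-0.002,0,0]]'>/dev/null;  python3 w.py
```

```text
t 30.23 tip jig mm [ -12.4 -109.9   52.9] F jig [ -0.89 -14.26  -2.66] yawerr -0.0095 op 0.0002898849863615968
t 30.73 tip jig mm [ -12.4 -109.9   52.9] F jig [ -1.74 -15.56  -2.57] yawerr -0.0098 op 0.0004284749851091226
```

```bash
python3 -m handwheel '[[0,0,0,0,0.01,0,0],[0,0,0,0,0.02,0,0],[0,0,0,0,0.03,0,0],[0,0,0,0,0.08,0,0],[0,0,0,0,0.15,0,0],[0,0,0,-0.04,0.15,-0.15,0],[0,0,0,-0.08,0.4,-0.3,0],[0,0,0,-0.2,0.6,-0.4,0],[0,0,0,-0.3,0.8,-0.4,0],[0,0,0,-0.3,0.95,-0.4,0],[0,0,0,-0.3,0.95,-0.4,0],[0,0,0,-0.3,0.95,-0.4,0]]'>/dev/null;  python3 w.py
python3 - <<'E'
from h import *
snap('top','t9',(226,110,412,206),4.3)
E
```

```text
t 32.23 tip jig mm [ -87.4 -337.9  152.1] F jig [-0.2   0.35 -0.75] yawerr -0.0012 op 0.0006876921885643978
```

View pics/t9.png

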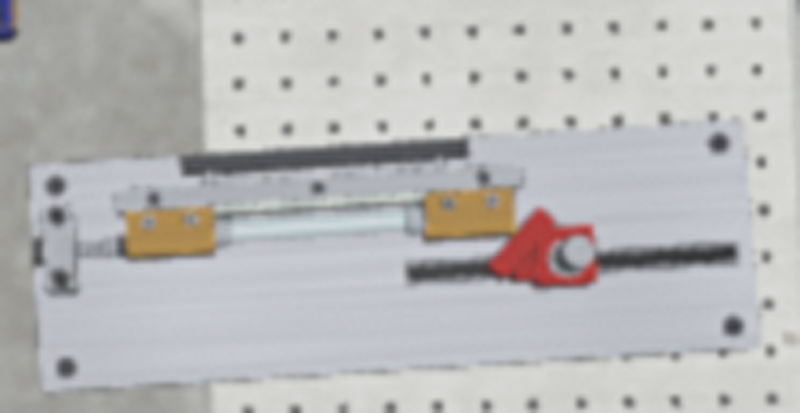

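The gauge sits flat on the rail, its far end at (127,232) on the screw head. The red jaw at (515,235) bears on its front corner, and the robot is clear.

```bash
python3 -c "
from workcell import *
print(sign_off())"
```

```text
the job is handed in; nothing more can be done
None
```

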